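# Clamp a specimen cup on the bench shaker

## Task

Load the red-capped specimen cup into the bench shaker. The shaker's sprung clamp arm is shut across the empty cradle: swing it back by its black knob until the catch holds it open by itself, and ease it back by feel, because where the catch was last set is not known and leaning hard on the backstop just behind it strains the mechanism. Take your hand off, stand the cup upright on the mat in the V of the cradle with the arm still cocked, let go, then press the red trip lever down so that the arm snaps shut and holds the cup; keep the cup upright throughout and leave the other things on the bench where they are.

Things in the scene. Friction and masses are not known exactly. Their poses are not given: they have to be found in the camera images.
- shaker: white bench shaker, fixed; its square platform (264 x 274 mm) carries a grey rubber mat whose top is 68 mm above the bench. Origin on the bench under its middle; its own x points to its rear, y to its left (seen from its front, the side with the dial), z up. The entries below give offsets in this frame and heights above the mat
- cradle_seat (a point): point on the mat under the middle of a cup fully home in the cradle, at (-10, -29.5) mm in the shaker frame. The cradle is a V of two rubber cheeks, 46 mm high, on the -y side of this point and open to +y; cheeks reach 25 mm to either side in x and stay 14 mm or more to -y of the point. A cup put down a little short of the V is pushed home by the arm
- clamp_pivot (a point): foot of the clamp arm's upright pivot, on the mat at (90, 10) mm in the shaker frame; hub 34 mm diameter, 66 mm high. A dark steel collar under the hub carries the tooth that the catch holds and the lug that meets the backstop; how the collar is turned on the hub differs each time, so the catch angle does too
- clamp_arm (a joint): angle (rad) of the sprung arm about clamp_pivot. 0: shut across the empty cradle, pointing to the shaker's -x but 0.22 rad towards -y. Grows as the arm swings to +y, clockwise from above. About 0.2 when shut on a cup. The catch clicks in somewhere from 0.75 to 1.25; let go before that, the arm springs shut (damped, half a second)
- knob_center (a point): middle of the black upright knob at the arm's end: 18 mm diameter, 34 mm high, its middle 71 mm and its foot 54 mm above the mat, 145 mm from clamp_pivot, about which it circles with the arm. The bar below it is 12 mm wide, its top 48 mm above the mat. The spring takes about 3 N at the knob when shut, rising to 6 to 8 N at the catch
- backstop: orange stiff buffer, 14 mm diameter, met some 0.025 rad (4 mm at the knob) after the catch has clicked in. From there the push at the knob rises by about 3 N per mm above the spring's 6 to 8 N. It is strained when 35 N act on it, which is 11 N at the knob on top of the spring, 17 to 19 N in all. Origin at its free end
- trip_pad (a point): middle of the top of the red thumb pad (28 x 28 mm) on the trip lever, 27 mm above the mat at (45, -113) mm in the shaker frame. Pressed straight down it gives way under 3 to 7 N, frees the cocked arm after about 10 mm and bottoms at 14 mm; it springs back when let go
- cup_center (a point): centre, half-way up, of the specimen cup with a red screw cap: 66 mm tall; cap 60 mm diameter over the top 14 mm; tapered body 54 mm diameter under the cap, 46 mm near the foot; about 100 g, stands on the bench, z up
- swab_tub: small white tub with an orange lid, 48 mm diameter, 41 mm tall, loose on the bench; origin under its middle; leave alone
- stain_bottle: brownish bottle with a blue cap (the nearer one; a like bottle stands at the back), 50 mm diameter, 111 mm tall, loose on the bench; origin under its middle; leave alone
- oil_dropper: small white dropper bottle with a red nozzle, 26 mm diameter, 66 mm tall, loose on the bench; origin under its middle; leave alone
Things that resemble listed ones, but are neither listed nor needed, are in the scene too. There is more than one size of the part that bears cup_center; the job needs the middle-sized.

How it is judged:
On the way, in this order (a step that is already met when the one before it is completed fails the run):
1. the arm stands cocked on its catch with nothing touching it (value of joint clamp_arm above 0.65 rad and contact force between each of the fingers, the arm and anything else below 0.5 N), for 0.4 s.
2. the cup stands upright in the open cradle, let go, with the arm still cocked (all of step 1 and horizontal distance between cup_center and cradle_seat below 0.018 m and angle between cup_center's own z axis and vertical below 0.12 rad and z of cup_center in the frame of cradle_seat between 0.028 and 0.039 m), for 0.3 s.
At the end, for the whole second after the job is handed in: The clamp arm has snapped shut on the cup (its joint at rest between 0.1 and 0.32 rad) and the cup stands upright on the mat, home in the cradle: its middle within 8 mm of cradle_seat, leaning less than 0.12 rad (value of joint clamp_arm between 0.1 and 0.32 rad and velocity of joint clamp_arm between -0.05 and 0.05 rad/s and horizontal distance between cup_center and cradle_seat below 0.008 m and angle between cup_center's own z axis and vertical below 0.12 rad and z of cup_center in the frame of cradle_seat between 0.028 and 0.039 m); the robot touches nothing.
It fails at once if the backstop is strained: more than 35 N on it (some 18 N at the knob) (contact force between backstop and anything else above 35 N).
It fails at once if the cup is tipped by more than 0.6 rad (angle between cup_center's own z axis and vertical above 0.6 rad).
It fails at once if another loose thing is moved by more than 25 mm (distance of any of swab_tub, stain_bottle, oil_dropper from where it was at the start of the episode above 0.025 m).
It also fails if it takes over 72 s, if anything falls off the work surface, if the arm or the gripper's body presses on something with over 40 N, if the wrist force passes 120 N, or if a joint passes its speed limit or range.

## Robot

A 6-joint arm with a two-finger parallel gripper is mounted at the origin on a cart in front of the work surface, level with it; the furniture and walls round the work are solid. World frame = base frame: x ahead of the robot, y to its left, z up, the work surface at z = 0. Lengths are in m, angles in rad, forces in N, time in s.
With the tool pointing down it reaches from about 0.3 to 0.775 m from the base axis. Payload 14.6 kg.
Tool frame: the origin (TCP) lies midway between the tips of the shut fingers; the grasp point (between the pads) lies 19 mm behind it (ctrl.tcp_to_grasp is the distance from the TCP to the grasp point, in m); x points along the fingers, y is the direction in which the jaws open and shut, and the axes are right-handed (so a half turn about x gives the same grasp; the last joint's range is limited). The gripper opens to 94 mm and grips with 3 to 60 N. Pads are 16 mm wide; open, the fingers measure 119 mm over their backs; the gripper's body (75 mm by 177 mm) begins 78 mm behind the grasp point.
Start: joints at [-1.211, 0.3, 1.521, -0, 1.321, -0.067], TCP at [0.228, -0.501, 0.205] pointing down, gripper open.
Joint ranges: [-3.03, 3.03], [-0.79, 2.21], [0.23, 2.52], [-1.04, 4.18], [0, 3.07], [-2.55, 2.55]. Speed limits (rad/s): [2.22, 2.22, 2.57, 3.14, 3.14, 3.14].

## Interface

Orientations are given as [roll, pitch, yaw] about the fixed x, y, z axes, in that order (R = Rz(yaw) Ry(pitch) Rx(roll)).
In Python, from station import ctrl gives the robot as it stands.
- The arm moves only by the tool jog_arm, never from a script. Its argument "rows" is one flat list of numbers, 7 for each row, row after row: the shift along the world's x, y, z in m, then the turn, a rotation vector about the world's x, y, z in degrees, then the closure, from 0 (fully open) to 1 (shut). A call has 1 to 8 rows; each row shifts and turns the commanded pose from where the row before left it; what a row does not reach is not made up. A row lasts 1/12 s, in which the tool goes at most 41.7 mm and 7.16 degrees, less where a joint would pass 70% of its speed; a pose out of reach is approached as far as the arm can. A call with a gripper value outside its range is refused whole. The fingers move at their own pace and stop on an object; "squeeze" is the grip in N (left out, the last holds). Time passes only in rows, so rows that do not move let the fingers close. It gives the time, the measured TCP pose, the force and the opening at its end, in the units of the state.
- ctrl.get_obs(): the state, without advancing time (a new reading comes with each control period).
- ctrl.camera(name): name is "scene" or "side" or "wrist"; returns (picture, depth): 400x640x3 uint8, red, green, blue; 400x640 float32, m along the optical axis (not along the pixel's ray), 0 where there is no reading.
- ctrl.camera_model(name): a dict with "K" (3x3 intrinsics, pixels), "extrinsics" (4x4, takes a point from camera to world coordinates). Camera axes: x right, y down, z forward; pixel columns grow to the right and rows downward; lengths in m; the calibration is good to about 2 mm. A picture is of the moment at which its call begins: read the wrist's pose just before it. camera_model takes no time and is no camera call; for the wrist camera it gives the pose at the moment of the call.
- ctrl.hand_in(): hands the job in, once; it reports no verdict.
The state is a dict: "time_s": time; "qpos": joint angles; "joint_vel": joint speeds; "tau": joint torques, N m; "ee_pos": TCP position; "eef_rot": TCP orientation; "force": force on the tool from outside, world axes, zero at the start; "moment": the same for the moment, N m; "grip_width": finger opening in m.
Only numpy, scipy, OpenCV 4.12 (cv2) and the standard library are available. Lean on these libraries where they do the work, as an engineer would, in place of code of your own. Each camera call takes 0.05 s, during which the arm holds its last target.

## Working session

There is one attempt and no reset: what is moved stays moved. The work goes in short steps, Python scripts to look and compute and a tool call to move; the robot and the scene stay as the last step left them, time stands still between calls to the robot, and variables do not carry over. Pictures are saved under pics/ and viewed, and the job is handed in when it is done.

Besides the shell and the picture viewer there is one more tool, called in YAML: its name, and indented under it one key for each argument. jog_arm: Moves the arm, as the interface text tells. Its arguments: {"type":"object","properties":{"rows":{"type":"array"},"squeeze":{"type":"number"}},"required":["rows"]}

```bash
ls; mkdir -p pics; cat > h.py <<'E'
import numpy as np, cv2
from station import ctrl
def snap(n,f):
    m=ctrl.camera_model(n); p,d=ctrl.camera(n)
    cv2.imwrite(f'pics/{f}.png',p[:,:,::-1]); np.savez(f'pics/{f}.npz',p=p,d=d,K=m['K'],E=m['extrinsics'])
def load(f):
    return np.load(f'pics/{f}.npz')
def w(f,u,v,z=None):
    L=load(f);K,E=L['K'],L['E']
    r=np.array([(u-K[0,2])/K[0,0],(v-K[1,2])/K[1,1],1.])
    if z is None:
        return (E@np.r_[r*L['d'][int(round(v)),int(round(u))],1])[:3]
    dr=E[:3,:3]@r; o=E[:3,3]
    return o+dr*(z-o[2])/dr[2]
def proj(f,P):
    L=load(f);c=np.linalg.inv(L['E'])@np.r_[P,1]; return (L['K']@c[:3])[:2]/c[2]
def crop(f,x0,y0,x1,y1,s):
    p=load(f)['p'][y0:y1,x0:x1,::-1]; cv2.imwrite(f'pics/{f}_c{x0}_{y0}.png',cv2.resize(p,None,fx=s,fy=s,interpolation=cv2.INTER_CUBIC))
E
python3 - <<'E'
from h import *
np.set_printoptions(precision=4,suppress=True)
print(ctrl.get_obs()); print(ctrl.tcp_to_grasp)
for n in ('scene','side','wrist'):
    snap(n,n+'0'); m=ctrl.camera_model(n); print(n,m['K'],m['extrinsics'])
E
```

```text
pics
{'time_s': 0.0, 'qpos': array([-1.2106,  0.3005,  1.5216,  0.    ,  1.3207, -0.0666]), 'joint_vel': array([-0.    , -0.0016,  0.0002, -0.0008, -0.0002, -0.0022]), 'tau': array([ -0.0012, -53.1804, -35.2735,   0.0708,   0.0244,  -0.0001]), 'ee_pos': array([ 0.2276, -0.5004,  0.2049]), 'eef_rot': array([-1.6638,  1.5696,  1.9046]), 'force': array([ 0.1679, -0.1344, -0.6156]), 'moment': array([-0.0469,  0.0089,  0.0338]), 'grip_width': 0.09406629307884974}
0.0188
scene [[474.1058   0.     316.4705]
 [  0.     474.1058 195.82  ]
 [  0.       0.       1.    ]] [[ 0.8367 -0.2921  0.4633 -0.115 ]
 [-0.5475 -0.4654  0.6954 -0.9986]
 [ 0.0125 -0.8355 -0.5494  0.8552]
 [ 0.      0.      0.      1.    ]]
side [[467.6139   0.     311.9457]
 [  0.     467.6139 195.609 ]
 [  0.       0.       1.    ]] [[-0.8602 -0.2475  0.4459 -0.0351]
 [-0.51    0.4133 -0.7544  0.8356]
 [ 0.0024 -0.8763 -0.4817  0.6918]
 [ 0.      0.      0.      1.    ]]
wrist [[282.8392   0.     322.6978]
 [  0.     282.8392 200.5338]
 [  0.       0.       1.    ]] [[ 0.4132 -0.8725 -0.2607  0.304 ]
 [-0.9107 -0.396  -0.1177 -0.4661]
 [-0.0006  0.2861 -0.9582  0.3837]
 [ 0.      0.      0.      1.    ]]
```

View pics/scene0.png

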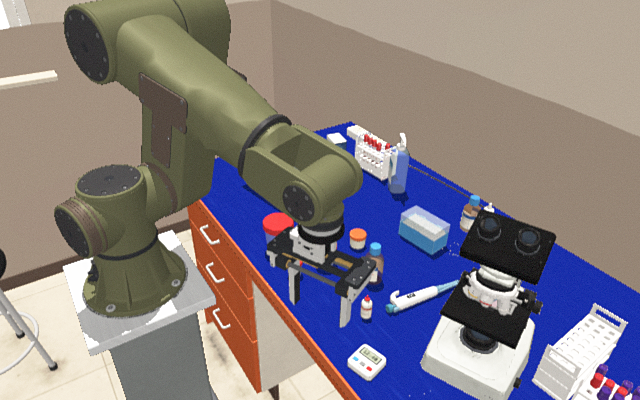

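View pics/side0.png

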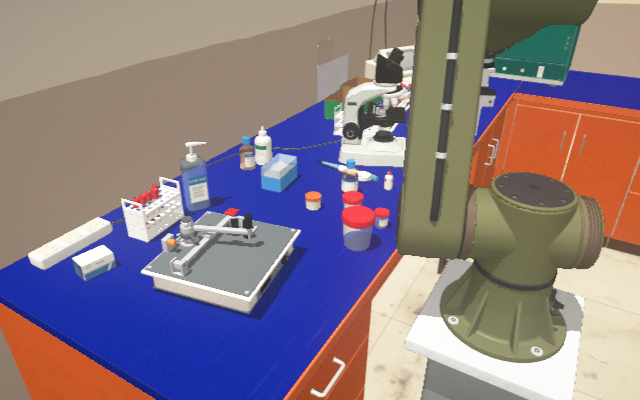

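View pics/wrist0.png

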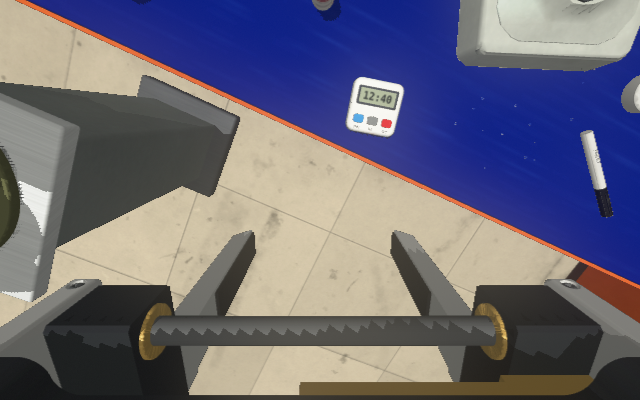

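```bash
python3 - <<'E'
from h import *
crop('side0',130,185,310,310,4.4)
crop('side0',290,150,410,260,5)
E
```

```text
(no output)
```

View pics/side0_c130_185.png

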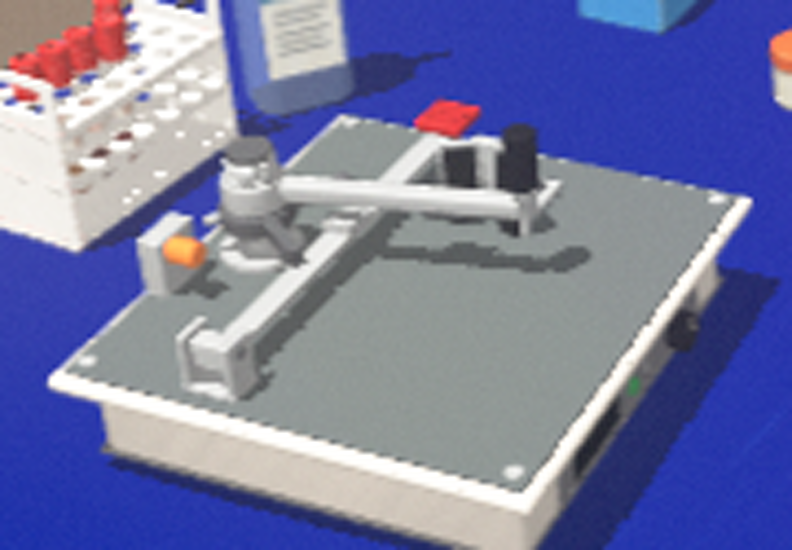

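View pics/side0_c290_150.png

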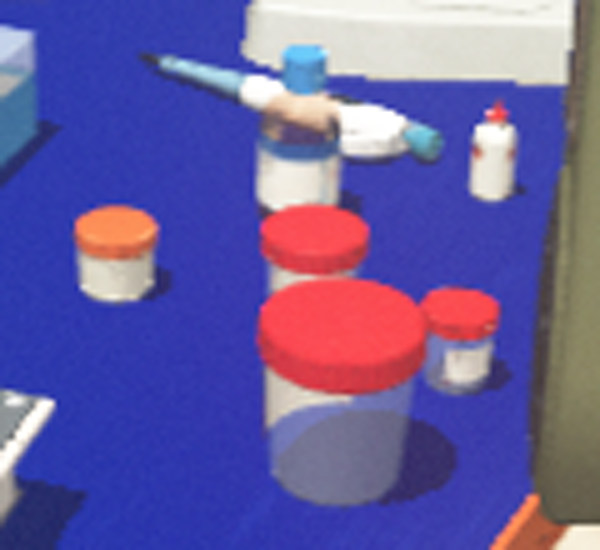

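```bash
python3 - <<'E'
from h import *
np.set_printoptions(precision=4,suppress=True)
g=lambda x,y:(x/4.4+130,y/4.4+185)
names=dict(left=(50,380),near=(528,497),right=(750,202),far=(343,116))
C={k:w('side0',*g(*v),z=0.068)[:2] for k,v in names.items()}
print(C)
for a,b in (('left','near'),('near','right'),('right','far'),('far','left')): 
    d=C[b]-C[a];print(a,b,np.linalg.norm(d),np.degrees(np.arctan2(d[1],d[0])))
c=sum(C.values())/4; print('c',c)
for s in [(500,300),(400,400),(600,220)]: print(w('side0',*g(*s)))
# cups: cap top ellipse centre
h=lambda x,y:(x/5+290,y/5+150)
print('mid',w('side0',*h(314,236),z=.066),w('side0',*h(314,236)))
print('tub',w('side0',*h(116,225),z=.041)); print('bott',w('side0',*h(305,58),z=.111)); print('drop',w('side0',*h(492,200),z=0.0))
print('big',w('side0',*h(342,320))); print('small',w('side0',*h(459,305)))
E
```

```text
{'left': array([0.6837, 0.3348]), 'near': array([0.4331, 0.2835]), 'right': array([0.4754, 0.0265]), 'far': array([0.7315, 0.0713])}
left near 0.2557832967858817 -168.426671423386
near right 0.26044166956068515 -80.64780436372317
right far 0.2599543654935535 9.915691852978897
far left 0.26783366627821437 100.28294481217027
c [0.5809 0.179 ]
[0.5367 0.171  0.0685]
[0.5264 0.2611 0.0696]
[0.5355 0.0846 0.0688]
mid [ 0.4428 -0.1946  0.066 ] [ 0.4424 -0.1938  0.0665]
tub [ 0.5662 -0.1886  0.041 ]
bott [ 0.5101 -0.3142  0.111 ]
drop [ 0.4179 -0.4027  0.    ]
big [ 0.3709 -0.0773  0.0947]
small [ 0.3546 -0.1937  0.049 ]
```

```bash
cat >> h.py <<'E'
S=dict(c=np.array([0.581,0.179]),a=np.radians(10.2))
def sh(x,y,z=0):
    """shaker mm -> world m, z above mat"""
    c,s=np.cos(S['a']),np.sin(S['a'])
    return np.r_[S['c']+np.array([[c,-s],[s,c]])@np.array([x,y])/1000, .068+z/1000]
def knob(th,z=71):
    b=np.pi+0.22-th
    return sh(90+145*np.cos(b),10+145*np.sin(b),z)
E
python3 - <<'E'
from h import *
im=cv2.imread('pics/side0.png')[185:310,130:310]; im=cv2.resize(im,None,fx=4.4,fy=4.4,interpolation=cv2.INTER_CUBIC)
P=dict(hub=sh(90,10,66),knobt=knob(0,88),knobf=knob(0,54),trip=sh(45,-113,27),seat=sh(-10,-29.5),**{f'c{i}{j}':sh(i*132,j*137) for i in(-1,1) for j in(-1,1)})
for k,p in P.items():
    u,v=proj('side0',p); x,y=int((u-130)*4.4),int((v-185)*4.4); print(k,p,x,y); cv2.drawMarker(im,(x,y),(0,255,255),0,14,1)
cv2.imwrite('pics/ov.png',im)
E
```

```text
hub [0.66780676 0.20477958 0.134     ] 247 152
knobt [0.53414157 0.14857799 0.156     ] 519 136
knobf [0.53414157 0.14857799 0.122     ] 524 193
trip [0.64529938 0.07575471 0.095     ] 448 118
seat [0.57638204 0.14819538 0.068     ] 467 256
c-1-1 [0.47534679 0.02079002 0.068     ] 755 197
c-11 [0.42682557 0.29045961 0.068     ] 529 510
c1-1 [0.73517443 0.06754039 0.068     ] 342 111
c11 [0.68665321 0.33720998 0.068     ] 41 380
```

View pics/ov.png

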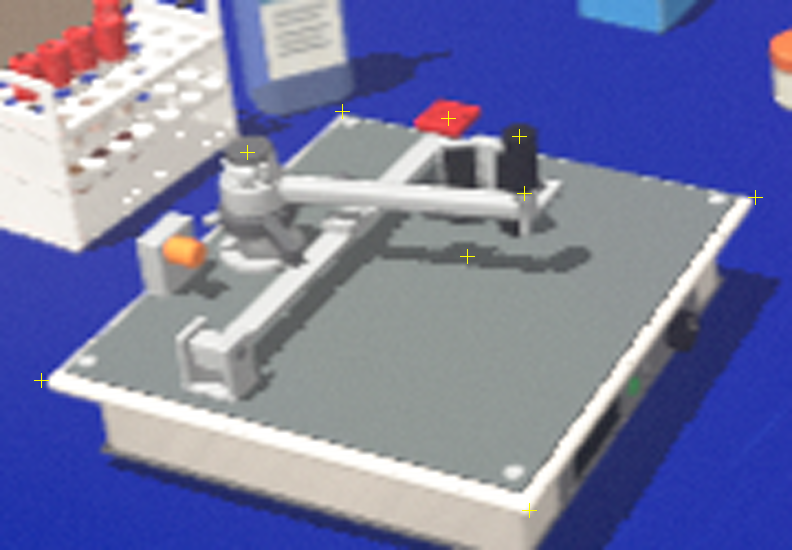

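```bash
python3 - <<'E'
from h import *
np.set_printoptions(precision=4,suppress=True)
for n,(u,v) in dict(soaptop=(192,146),soapsh=(193,165),soapbody=(197,195),rack=(157,188),rackl=(128,205),rackr=(181,185)).items(): print(n,w('side0',u,v))
from scipy.spatial.transform import Rotation as R
o=ctrl.get_obs(); M=R.from_euler('xyz',o['eef_rot']).as_matrix(); print(M)
for th in (0,.4,.65,1,1.25): print(th,knob(th), 112.8-np.degrees(th))
for s in [(205,375),(345,215),(240,320),(420,150)]: print(w('side0',s[0]/4.4+130,s[1]/4.4+185))
E
```

```text
soaptop [ 0.8539 -0.0207  0.1922]
soapsh [ 0.8403 -0.0022  0.1455]
soapbody [ 0.8445 -0.0063  0.0484]
rack [0.8966 0.0851 0.0983]
rackl [1.0378 0.0847 0.0031]
rackr [ 0.9991 -0.0918  0.001 ]
[[-0.0003  0.4139 -0.9103]
 [ 0.0008 -0.9103 -0.4139]
 [-1.     -0.0009 -0.    ]]
0 [0.5341 0.1486 0.139 ] 112.8
0.4 [0.5228 0.2051 0.139 ] 89.88168819476707
0.65 [0.5274 0.2409 0.139 ] 75.55774331649648
1 [0.5483 0.2869 0.139 ] 55.504220486917674
1.25 [0.5723 0.3139 0.139 ] 41.180275608647094
[0.6184 0.2964 0.0714]
[0.6267 0.183  0.0969]
[0.6152 0.2726 0.0904]
[0.6448 0.1022 0.0882]
```

jog_arm:
  rows: [0,0,0.035,0,0,0,0.57,0,0,0.035,0,0,0,0.57,0.0118,0.025,0,0,0,6.86,0.57,0.0118,0.025,0,0,0,6.86,0.57,0.0118,0.025,0,0,0,6.86,0.57,0.0118,0.025,0,0,0,6.86,0.57,0.0118,0.025,0,0,0,6.86,0.57,0.0118,0.025,0,0,0,6.86,0.57]

```text
time_s: 0.82
ee_pos: [0.2987, -0.3493, 0.2753]
eef_rot: [-2.132, 1.571, 2.16]
force: [-0.6, -0.8, 0.0]
grip_width: 0.0443
```

jog_arm:
  rows: [0.0118,0.025,0,0,0,6.86,0.57,0.0118,0.025,0,0,0,6.86,0.57,0.0118,0.025,0,0,0,6.86,0.57,0.0118,0.025,0,0,0,6.86,0.57,0.0118,0.025,0,0,0,6.86,0.57,0.0118,0.025,0,0,0,6.86,0.57,0.0118,0.025,0,0,0,6.86,0.57,0.0118,0.025,0,0,0,6.86,0.57]

```text
time_s: 1.48
ee_pos: [0.3931, -0.1493, 0.2754]
eef_rot: [1.619, 1.571, 0.586]
force: [0.2, -0.1, 0.1]
grip_width: 0.0399
```

jog_arm:
  rows: [0.0118,0.025,0,0,0,6.86,0.57,0.0118,0.025,0,0,0,6.86,0.57,0.0118,0.025,0,0,0,6.86,0.57,0.0118,0.025,0,0,0,6.86,0.57,0.0118,0.025,0,0,0,6.86,0.57,0.0118,0.025,0,0,0,6.86,0.57,0.0118,0.025,0,0,0,6.86,0.57,0.0118,0.025,0,0,0,6.86,0.57]

```text
time_s: 2.15
ee_pos: [0.4876, 0.0507, 0.2753]
eef_rot: [-2.962, 1.571, -3.037]
force: [0.6, -0.9, -0.1]
grip_width: 0.0404
```

jog_arm:
  rows: [0.0118,0.025,0,0,0,6.86,0.57,0.0118,0.025,0,0,0,6.86,0.57,0.0118,0.025,0,0,0,6.86,0.57,0.0118,0.025,0,0,0,6.86,0.57,0,0,0,0,0,0,0.57]

```text
time_s: 2.57
ee_pos: [0.5352, 0.1527, 0.2745]
eef_rot: [2.467, 1.57, 2.875]
force: [-0.5, -0.5, -0.9]
grip_width: 0.0404
```

```bash
python3 - <<'E'
from h import *
np.set_printoptions(precision=4,suppress=True)
snap('wrist','w1'); snap('side','s1')
from scipy.spatial.transform import Rotation as R
o=ctrl.get_obs(); M=R.from_euler('xyz',o['eef_rot']).as_matrix(); print(M[:,1],np.degrees(np.arctan2(M[1,1],M[0,1])),o['ee_pos'],o['qpos'],o['force'])
for k,p in dict(knobt=knob(0,88),hub=sh(90,10,66),seat=sh(-10,-29.5),trip=sh(45,-113,27)).items(): print(k,proj('w1',p))
E
```

```text
[-0.3877  0.9218  0.0001] 112.81297446243647 [0.5343 0.1498 0.2748] [ 0.2073  0.269   1.4003 -0.0001  1.4735 -1.7616] [-0.6532  0.078   0.5044]
knobt [319.8797 193.8699]
hub [319.3034 296.2688]
seat [308.5322 203.7776]
trip [239.4434 233.7463]
```

View pics/w1.png

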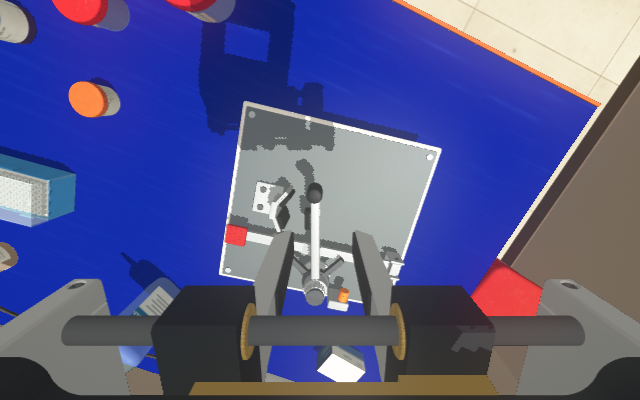

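View pics/s1.png

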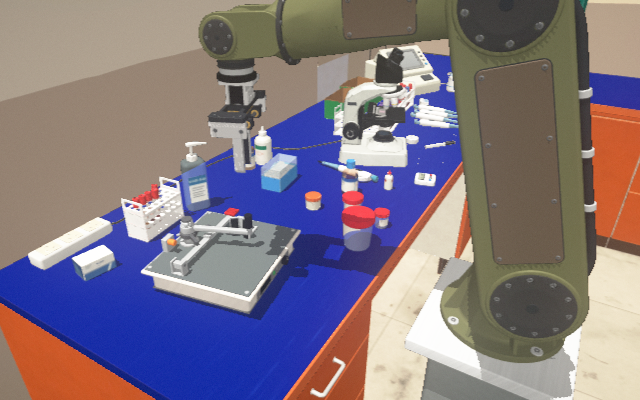

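```bash
python3 - <<'E'
from h import *
np.set_printoptions(precision=4,suppress=True)
snap('wrist','w2')
print(ctrl.get_obs()['ee_pos'])
im=load('w2')['p'][:,:,::-1].copy(); im=cv2.resize(im[170:320,200:420],None,fx=3.6,fy=3.6,interpolation=cv2.INTER_CUBIC)
for k,p in dict(knobt=knob(0,88),hub=sh(90,10,66),seat=sh(-10,-29.5),trip=sh(45,-113,27)).items():
    u,v=proj('w2',p);print(k,u,v); cv2.drawMarker(im,(int((u-200)*3.6),int((v-170)*3.6)),(0,255,255),0,14,1)
cv2.imwrite('pics/ov2.png',im)
E
```

```text
[0.5342 0.1491 0.2751]
knobt 322.05311588104644 195.54657267330828
hub 322.24453701119137 297.45069310974856
seat 310.5348980326308 205.16636964538958
trip 242.00471671282722 235.74034966543982
```

View pics/ov2.png

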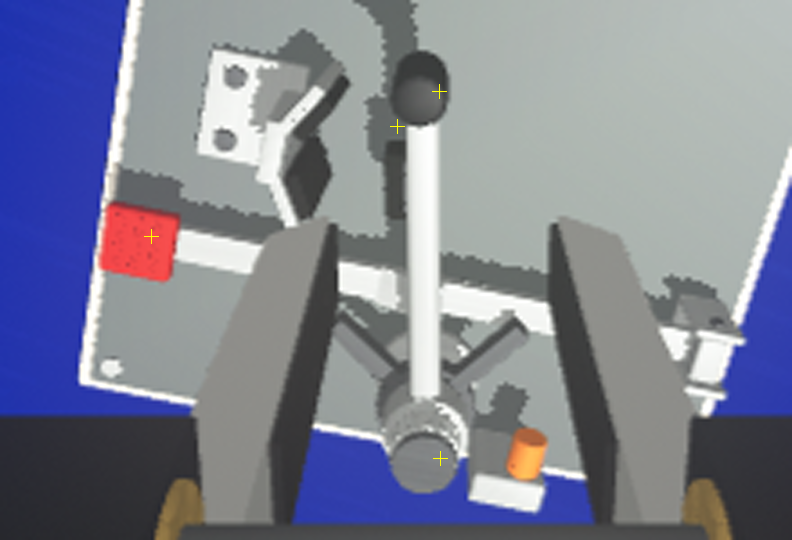

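```bash
python3 - <<'E'
from h import *
np.set_printoptions(precision=4,suppress=True)
c,s=np.cos(S['a']),np.sin(S['a']);Rm=np.array([[c,s],[-s,c]])
f=lambda x,y:(x/3.6+200,y/3.6+170)
def tosh(p): return np.r_[Rm@(p[:2]-S['c'])*1000,(p[2]-.068)*1000]
hub=tosh(w('w2',*f(422,465))); print('hub',hub)
kn=tosh(w('w2',*f(422,95))); print('knob',kn)
for n,q in dict(lug=(515,330),lugmid=(490,345),lug0=(465,368),lft=(350,325),lft2=(370,350),or_face=(522,470),or_top=(530,440),orl=(512,452),orr=(545,445),orang=(528,455),blk=(370,285),bar=(220,250),bar2=(500,305)).items():
    p=tosh(w('w2',*f(*q))); d=p[:2]-hub[:2]; print(n,p,np.hypot(*d),np.degrees(np.arctan2(d[1],d[0])))
E
```

```text
hub [94.2665  4.1717 65.6222]
knob [-49.7734 -26.6416  89.2514]
lug [52.2286 31.4896 29.223 ] 50.13438693767663 146.98251088066118
lugmid [59.6001 23.1137 31.3143] 39.5039838670865 151.34742898713674
lug0 [71.7596 15.9148 31.0082] 25.386282497195864 152.44633770977507
lft [ 64.6605 -31.7621  28.2253] 46.55917906493519 -129.48530961022388
lft2 [ 73.2955 -21.9982  28.9403] 33.53575357392017 -128.70666151356727
or_face [111.37    48.6457  32.3335] 47.64944244698281 68.96463122104544
or_top [99.9736 49.5254 27.8513] 45.71144456557759 82.82794875424216
orl [105.9437  43.3527  29.5004] 40.884165527206115 73.40428588775616
orr [119.6725  63.6671  -0.8631] 64.69288704900033 66.87641085621232
orang [104.0558  49.3358  32.2567] 46.212897639143826 77.77035176642963
blk [ 50.1876 -27.2752  20.0656] 54.146595141334245 -144.49512134548044
bar [ 48.7934 -87.5912  18.8612] 102.4120343438325 -116.36077242775383
bar2 [48.148  25.0773 18.7838] 50.635583570750526 155.61502972281426
```

jog_arm:
  rows: [0.001,-0.002,-0.035,0,0,0,0.57,0,0,-0.035,0,0,0,0.57,0,0,-0.035,0,0,0,0.57,0,0,-0.025,0,0,0,0.57,0,0,-0.018,0,0,0,0.57,0,0,0,0,0,0,0.57,0,0,0,0,0,0,0.57]

```text
time_s: 3.3
ee_pos: [0.5353, 0.1465, 0.1278]
eef_rot: [2.993, 1.57, -2.894]
force: [1.1, 0.1, -0.3]
grip_width: 0.04
```

```bash
python3 - <<'E'
from h import *
snap('wrist','w3'); print(ctrl.get_obs()['ee_pos'],ctrl.get_obs()['force'])
E
```

```text
[0.5358704  0.14678988 0.12881885] [0.66176913 0.24215955 0.65464   ]
```

View pics/w3.png

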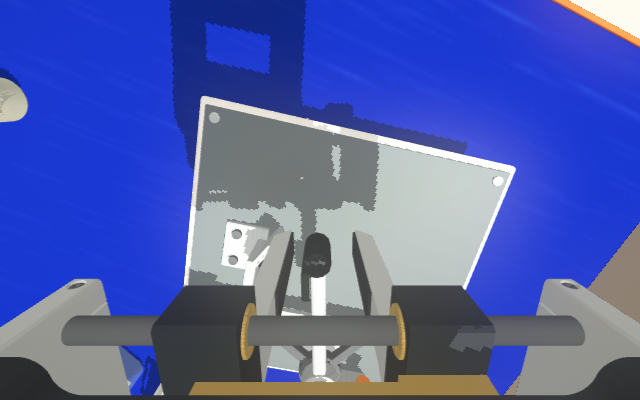

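```bash
cat >> h.py <<'E'
def tcp(th,lead=11):
    b=np.radians(202.8)-th; t=b-np.pi/2
    P=sh(90,10)[:2]
    return P+.145*np.r_[np.cos(b),np.sin(b)]+lead/1000*np.r_[np.cos(t),np.sin(t)]
E
python3 - <<'E'
from h import *
np.set_printoptions(precision=4,suppress=True)
o=ctrl.get_obs()['ee_pos'][:2]; print(o)
T=[0,.05,.1,.15,.2,.25,.3,.35,.4,.45,.5,.55,.6,.65,.7,.75,.8,.85,.9,.95,1,1.05,1.1,1.15,1.2,1.25]
p=np.array([0.5352,0.147])
for t in T:
    q=tcp(t); print(t,q,q-p); p=q
E
```

```text
[0.5359 0.1468]
0 [0.5299 0.1587] [-0.0053  0.0117]
0.05 [0.5277 0.1657] [-0.0021  0.007 ]
0.1 [0.526  0.1727] [-0.0018  0.007 ]
0.15 [0.5245 0.1799] [-0.0014  0.0071]
0.2 [0.5235 0.1871] [-0.0011  0.0072]
0.25 [0.5228 0.1943] [-0.0007  0.0072]
0.3 [0.5224 0.2015] [-0.0003  0.0073]
0.35 [0.5224 0.2088] [0.     0.0073]
0.4 [0.5228 0.2161] [0.0004 0.0073]
0.45 [0.5236 0.2233] [0.0007 0.0072]
0.5 [0.5247 0.2305] [0.0011 0.0072]
0.55 [0.5261 0.2376] [0.0015 0.0071]
0.6 [0.528  0.2447] [0.0018 0.007 ]
0.65 [0.5301 0.2516] [0.0022 0.0069]
0.7 [0.5326 0.2584] [0.0025 0.0068]
0.75 [0.5355 0.2651] [0.0028 0.0067]
0.8 [0.5387 0.2716] [0.0032 0.0065]
0.85 [0.5422 0.278 ] [0.0035 0.0064]
0.9 [0.546  0.2842] [0.0038 0.0062]
0.95 [0.5501 0.2902] [0.0041 0.006 ]
1 [0.5545 0.296 ] [0.0044 0.0058]
1.05 [0.5592 0.3015] [0.0047 0.0055]
1.1 [0.5642 0.3068] [0.005  0.0053]
1.15 [0.5694 0.3119] [0.0052 0.0051]
1.2 [0.5749 0.3167] [0.0055 0.0048]
1.25 [0.5806 0.3212] [0.0057 0.0045]
```

jog_arm:
  rows: [-0.0018,0.004,0,0,0,0,0.57,-0.0018,0.004,0,0,0,0,0.57,-0.0018,0.0037,0,0,0,0,0.57,-0.0021,0.007,0,0,0,-2.865,0.57,-0.0018,0.007,0,0,0,-2.865,0.57,-0.0014,0.0071,0,0,0,-2.865,0.57,-0.0011,0.0072,0,0,0,-2.865,0.57,0,0,0,0,0,0,0.57]

```text
time_s: 4.02
ee_pos: [0.5239, 0.1884, 0.1284]
eef_rot: [-0.166, 1.569, 0.03]
force: [1.2, -2.8, 3.2]
grip_width: 0.0405
```

jog_arm:
  rows: [-0.0007,0.0072,0,0,0,-2.865,0.57,-0.0003,0.0073,0,0,0,-2.865,0.57,0,0.0073,0,0,0,-2.865,0.57,0.0004,0.0073,0,0,0,-2.865,0.57,0.0007,0.0072,0,0,0,-2.865,0.57,0.0011,0.0072,0,0,0,-2.865,0.57,0,0,0,0,0,0,0.57]

```text
time_s: 4.6
ee_pos: [0.5253, 0.2312, 0.128]
eef_rot: [-0.323, 1.57, -0.426]
force: [0.6, -5.1, 2.1]
grip_width: 0.04
```

```bash
python3 - <<'E'
from h import *
snap('side','s2'); o=ctrl.get_obs(); print(o['ee_pos'],o['force'],o['grip_width'])
crop('s2',130,100,310,310,3)
E
```

```text
[0.525149   0.23082013 0.12795161] [ 2.93649143 -6.47163583  1.70645989] 0.04059881263338451
```

View pics/s2_c130_100.png

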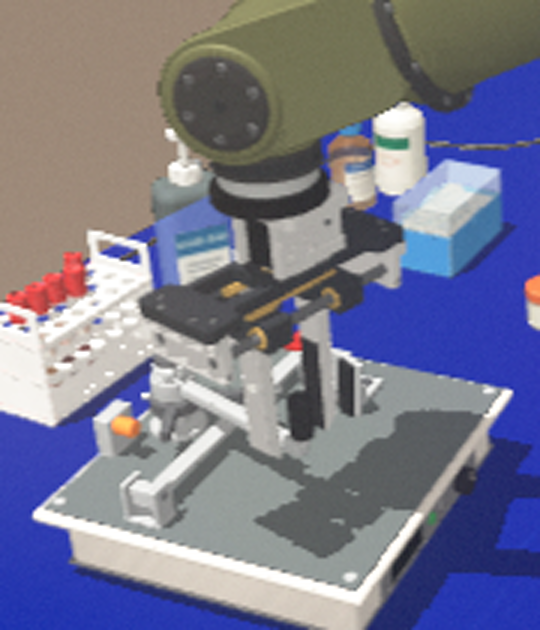

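jog_arm:
  rows: [0.0008,0.0036,0,0,0,-1.43,0.57,0.0007,0.0035,0,0,0,-1.43,0.57,0.0009,0.0035,0,0,0,-1.43,0.57,0.0009,0.0035,0,0,0,-1.43,0.57,0.0011,0.0035,0,0,0,-1.43,0.57,0,0,0,0,0,0,0.57]

```text
time_s: 5.15
ee_pos: [0.5297, 0.2482, 0.1279]
eef_rot: [-0.5, 1.57, -0.726]
force: [1.0, -5.3, 2.6]
grip_width: 0.0403
```

jog_arm:
  rows: [0.0011,0.0035,0,0,0,-1.43,0.57,0.0013,0.0034,0,0,0,-1.43,0.57,0,0,0,0,0,0,0.57]

```text
time_s: 5.4
ee_pos: [0.532, 0.255, 0.1279]
eef_rot: [-0.681, 1.57, -0.957]
force: [1.3, -5.6, 2.2]
grip_width: 0.0409
```

jog_arm:
  rows: [0.0005,0.0014,0,0,0,-0.6,0.57,0.0005,0.0014,0,0,0,-0.6,0.57,0,0,0,0,0,0,0.57]

```text
time_s: 5.65
ee_pos: [0.533, 0.2575, 0.1279]
eef_rot: [-0.785, 1.569, -1.081]
force: [2.3, -7.0, 2.2]
grip_width: 0.0402
```

jog_arm:
  rows: [0.0006,0.0014,0,0,0,-0.6,0.57,0.0006,0.0014,0,0,0,-0.6,0.57,0,0,0,0,0,0,0.57]

```text
time_s: 5.9
ee_pos: [0.5341, 0.2602, 0.1279]
eef_rot: [-0.837, 1.569, -1.154]
force: [2.1, -7.2, 1.6]
grip_width: 0.0404
```

jog_arm:
  rows: [0.0006,0.0014,0,0,0,-0.6,0.57,0.0006,0.0014,0,0,0,-0.6,0.57,0,0,0,0,0,0,0.57]

```text
time_s: 6.15
ee_pos: [0.5353, 0.263, 0.1278]
eef_rot: [-0.859, 1.569, -1.198]
force: [2.0, -7.1, 1.5]
grip_width: 0.0403
```

jog_arm:
  rows: [0.0006,0.0014,0,0,0,-0.6,0.57,0.0006,0.0014,0,0,0,-0.6,0.57,0,0,0,0,0,0,0.57]

```text
time_s: 6.4
ee_pos: [0.5365, 0.2657, 0.1278]
eef_rot: [-0.923, 1.569, -1.282]
force: [2.3, -7.5, 2.3]
grip_width: 0.0409
```

jog_arm:
  rows: [0.0006,0.0013,0,0,0,-0.6,0.57,0.0006,0.0013,0,0,0,-0.6,0.57,0,0,0,0,0,0,0.57]

```text
time_s: 6.65
ee_pos: [0.5377, 0.2683, 0.1278]
eef_rot: [-0.959, 1.569, -1.339]
force: [1.0, -8.9, 2.3]
grip_width: 0.04
```

jog_arm:
  rows: [0,0,0,0,0,0,0.57]

```text
time_s: 6.73
ee_pos: [0.5377, 0.2682, 0.1278]
eef_rot: [-0.936, 1.569, -1.316]
force: [1.4, -6.5, 2.7]
grip_width: 0.0404
```

jog_arm:
  rows: [0.0006,0.0013,0,0,0,-0.6,0.57,0.0006,0.0013,0,0,0,-0.6,0.57,0,0,0,0,0,0,0.57]

```text
time_s: 6.98
ee_pos: [0.5389, 0.2709, 0.1278]
eef_rot: [-1.009, 1.569, -1.41]
force: [0.9, -7.4, 2.1]
grip_width: 0.0405
```

jog_arm:
  rows: [0.0007,0.0013,0,0,0,-0.6,0.57,0.0007,0.0013,0,0,0,-0.6,0.57,0,0,0,0,0,0,0.57]

```text
time_s: 7.23
ee_pos: [0.5402, 0.2735, 0.1278]
eef_rot: [-1.074, 1.569, -1.496]
force: [1.4, -8.0, 2.5]
grip_width: 0.0405
```

jog_arm:
  rows: [0.0007,0.0013,0,0,0,-0.6,0.57,0.0007,0.0013,0,0,0,-0.6,0.57,0,0,0,0,0,0,0.57]

```text
time_s: 7.48
ee_pos: [0.5417, 0.276, 0.1277]
eef_rot: [-1.043, 1.569, -1.486]
force: [0.6, -7.9, 1.6]
grip_width: 0.0403
```

jog_arm:
  rows: [0.0007,0.0012,0,0,0,-0.6,0.57,0.0007,0.0012,0,0,0,-0.6,0.57,0,0,0,0,0,0,0.57]

```text
time_s: 7.73
ee_pos: [0.543, 0.2784, 0.1277]
eef_rot: [-1.064, 1.569, -1.528]
force: [1.5, -7.9, 1.8]
grip_width: 0.0406
```

jog_arm:
  rows: [0.0007,0.0012,0,0,0,-0.6,0.57,0.0007,0.0012,0,0,0,-0.6,0.57,0,0,0,0,0,0,0.57]

```text
time_s: 7.98
ee_pos: [0.5444, 0.2808, 0.1277]
eef_rot: [-1.144, 1.569, -1.629]
force: [0.5, -7.7, 1.3]
grip_width: 0.0406
```

jog_arm:
  rows: [0.0008,0.0012,0,0,0,-0.6,0.57,0.0007,0.0012,0,0,0,-0.6,0.57,0,0,0,0,0,0,0.57]

```text
time_s: 8.23
ee_pos: [0.5459, 0.2832, 0.1277]
eef_rot: [-1.156, 1.569, -1.662]
force: [0.7, -7.8, 2.3]
grip_width: 0.0408
```

jog_arm:
  rows: [0.0008,0.0012,0,0,0,-0.6,0.57,0.0007,0.0012,0,0,0,-0.6,0.57,0,0,0,0,0,0,0.57]

```text
time_s: 8.48
ee_pos: [0.5474, 0.2856, 0.1277]
eef_rot: [-1.183, 1.569, -1.71]
force: [0.4, -7.2, 2.0]
grip_width: 0.0402
```

jog_arm:
  rows: [0.0008,0.0012,0,0,0,-0.6,0.57,0.0008,0.0012,0,0,0,-0.6,0.57,0,0,0,0,0,0,0.57]

```text
time_s: 8.73
ee_pos: [0.549, 0.2879, 0.1277]
eef_rot: [-1.195, 1.569, -1.743]
force: [0.1, -8.8, 1.4]
grip_width: 0.0408
```

jog_arm:
  rows: [0.0008,0.0011,0,0,0,-0.6,0.57,0.0008,0.0011,0,0,0,-0.6,0.57,0,0,0,0,0,0,0.57]

```text
time_s: 8.98
ee_pos: [0.5505, 0.2904, 0.1276]
eef_rot: [-1.302, 1.57, -1.871]
force: [0.6, -5.1, -0.5]
grip_width: 0.0407
```

jog_arm:
  rows: [0,0,0,0,0,0,0.57]

```text
time_s: 9.07
ee_pos: [0.5504, 0.2905, 0.1277]
eef_rot: [-1.313, 1.57, -1.881]
force: [-0.1, -5.0, 1.3]
grip_width: 0.0403
```

jog_arm:
  rows: [0.0008,0.0011,0,0,0,-0.6,0.57,0,0,0,0,0,0,0.57]

```text
time_s: 9.23
ee_pos: [0.5512, 0.2914, 0.1276]
eef_rot: [-1.375, 1.569, -1.954]
force: [-1.1, -6.2, 1.3]
grip_width: 0.0405
```

jog_arm:
  rows: [-0.0008,-0.0011,0,0,0,0,0.57,-0.0008,-0.0011,0,0,0,0,0.57,-0.0008,-0.0011,0,0,0,0,0.57,0,0,0,0,0,0,0.57]

```text
time_s: 9.57
ee_pos: [0.5487, 0.289, 0.1276]
eef_rot: [2.219, 1.57, 1.64]
force: [-0.0, 0.5, -0.6]
grip_width: 0.0403
```

jog_arm:
  rows: [-0.002,-0.003,0,0,0,0,0.57,-0.002,-0.003,0,0,0,0,0.57,0,0,0,0,0,0,0.57,0,0,0.015,0,0,0,0.57,0,0,0.03,0,0,0,0.57,0,0,0.035,0,0,0,0.57,0,0,0.035,0,0,0,0.57,0,0,0.035,0,0,0,0.57]

```text
time_s: 10.23
ee_pos: [0.5445, 0.2828, 0.2792]
eef_rot: [2.345, 1.571, 1.765]
force: [-0.1, 0.7, 0.4]
grip_width: 0.0405
```

```bash
python3 - <<'E'
from h import *
np.set_printoptions(precision=4,suppress=True)
snap('side','s3'); snap('wrist','w4'); o=ctrl.get_obs(); print(o['time_s'],o['ee_pos'],o['force'],o['qpos'])
from scipy.spatial.transform import Rotation as R
M=R.from_euler('xyz',o['eef_rot']).as_matrix(); print(np.degrees(np.arctan2(M[1,1],M[0,1])))
crop('s3',130,185,310,310,4.4)
im=cv2.imread('pics/w4.png')
for t in (.85,.9,.95,1): print(t,proj('w4',knob(t,88)),proj('s3',knob(t,88)))
E
```

```text
10.3333 [0.5461 0.2835 0.2839] [-0.371   0.5659  0.2273] [ 0.4193  0.4018  1.2054  0.0001  1.5249 -0.5714]
56.763981331002185
0.85 [306.4265 193.4334] [210.5019 241.9689]
0.9 [312.7789 192.7795] [207.0728 243.0518]
0.95 [319.1642 192.4326] [203.5584 244.0529]
1 [325.56   192.3941] [199.9697 244.968 ]
```

View pics/s3_c130_185.png

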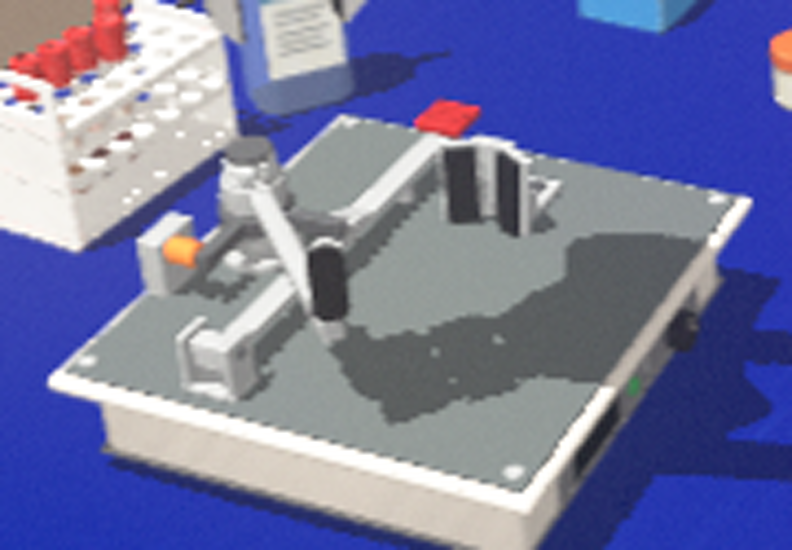

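View pics/w4.png

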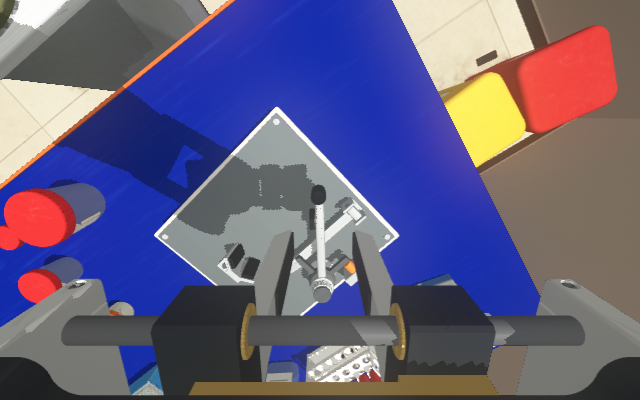

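jog_arm:
  rows: [-0.0064,-0.0298,0,0,0,0,0,-0.0064,-0.0298,0,0,0,0,0,-0.0064,-0.0298,0,0,0,0,0,-0.0064,-0.0298,0,0,0,0,0,-0.0064,-0.0298,0,0,0,0,0,-0.0064,-0.0298,0,0,0,0,0,-0.0064,-0.0298,0,0,0,0,0,-0.0064,-0.0298,0,0,0,0,0]

```text
time_s: 11.0
ee_pos: [0.4929, 0.0433, 0.277]
eef_rot: [-2.726, 1.57, 2.978]
force: [1.5, -0.5, -0.5]
grip_width: 0.0903
```

jog_arm:
  rows: [-0.0064,-0.0298,-0.008,0,0,0,0,-0.0064,-0.0298,-0.008,0,0,0,0,-0.0064,-0.0298,-0.008,0,0,0,0,-0.0064,-0.0298,-0.008,0,0,0,0,-0.0064,-0.0298,-0.008,0,0,0,0,-0.0064,-0.0298,-0.008,0,0,0,0,-0.0064,-0.0298,-0.008,0,0,0,0,-0.0064,-0.0298,-0.008,0,0,0,0]

```text
time_s: 11.67
ee_pos: [0.4417, -0.1951, 0.2127]
eef_rot: [2.966, 1.571, 2.386]
force: [1.0, -0.1, 0.3]
grip_width: 0.0937
```

jog_arm:
  rows: [0,0,0,0,0,0,0,0,0,0,0,0,0,0]

```text
time_s: 11.83
ee_pos: [0.4418, -0.1947, 0.2126]
eef_rot: [-3.116, 1.569, 2.585]
force: [0.2, 0.7, 0.5]
grip_width: 0.0941
```

```bash
python3 - <<'E'
from h import *
np.set_printoptions(precision=4,suppress=True)
snap('wrist','w5'); o=ctrl.get_obs(); print(o['time_s'],o['ee_pos'],o['force'])
print(proj('w5',[.4428,-.1946,.066]))
E
```

```text
11.8833 [ 0.4423 -0.1938  0.2131] [ 1.4012  0.1111 -0.116 ]
[323.3222 190.2797]
```

View pics/w5.png

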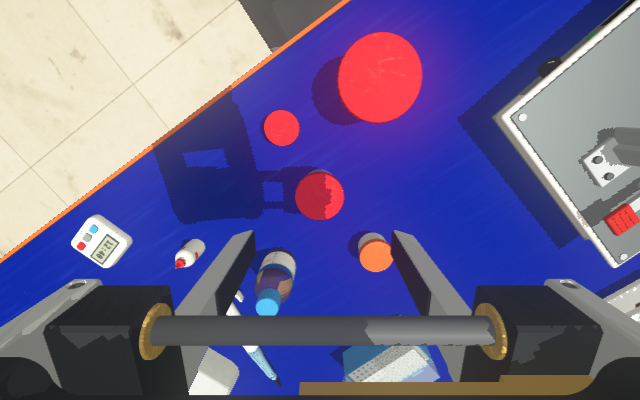

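jog_arm:
  rows: [0.002,-0.0025,-0.03,0,0,0,0,0,0,-0.035,0,0,0,0,0,0,-0.035,0,0,0,0,0,0,-0.03,0,0,0,0,0,0,-0.025,0,0,0,0,0,0,-0.016,0,0,0,0,0,0,0,0,0,0,0]

```text
time_s: 12.47
ee_pos: [0.4434, -0.1945, 0.0398]
eef_rot: [-3.082, 1.566, 2.622]
force: [0.4, 1.0, -0.9]
grip_width: 0.094
```

```bash
python3 - <<'E'
from h import *
np.set_printoptions(precision=4,suppress=True)
snap('wrist','w6'); snap('side','s4');o=ctrl.get_obs(); print(o['time_s'],o['ee_pos'],o['force'])
crop('s4',290,120,410,260,4.2)
E
```

```text
12.5667 [ 0.4449 -0.1957  0.043 ] [-0.0206  0.0035 -0.1843]
```

View pics/w6.png

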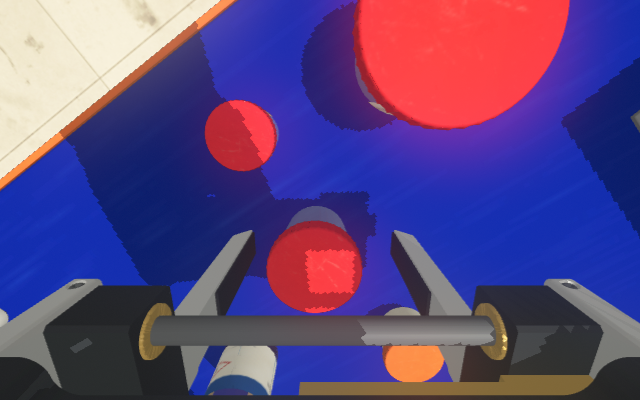

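View pics/s4_c290_120.png

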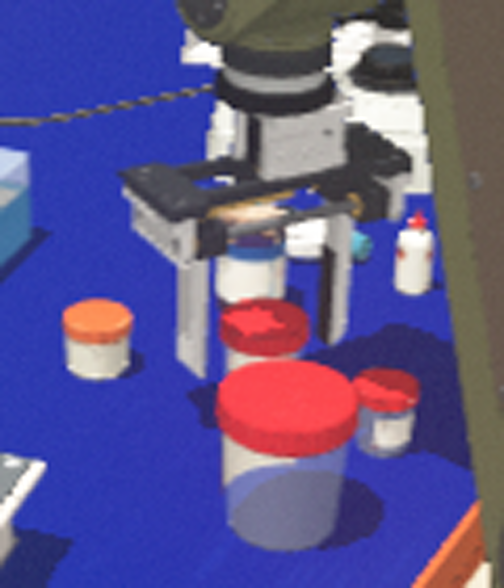

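```bash
python3 - <<'E'
from h import *
np.set_printoptions(precision=4,suppress=True)
print(proj('w6',[.4449,-.1957,.066]), w('w6',315,267),w('w6',315,267,.066))
E
```

```text
[322.651  263.8262] [ 0.4444 -0.201   0.0654] [ 0.4442 -0.2007  0.066 ]
```

jog_arm:
  rows: [-0.001,-0.0017,0,0,0,0,0.15,0,0,0,0,0,0,0.25,0,0,0,0,0,0,0.3,0,0,0,0,0,0,0.35,0,0,0,0,0,0,0.5,0,0,0,0,0,0,0.5,0,0,0,0,0,0,0.5]
  squeeze: 15

```text
time_s: 13.15
ee_pos: [0.4436, -0.1981, 0.0427]
eef_rot: [0.132, 1.57, -0.449]
force: [-0.5, -0.0, 2.3]
grip_width: 0.0563
```

```bash
python3 - <<'E'
from h import *
np.set_printoptions(precision=4,suppress=True)
snap('wrist','w7'); snap('side','s5');o=ctrl.get_obs(); print(o['time_s'],o['ee_pos'],o['force'],o['grip_width'])
crop('s5',290,120,410,260,4.2);crop('w7',220,180,420,330,4)
E
```

```text
13.25 [ 0.4436 -0.1982  0.0427] [-1.018   0.85    3.2616] 0.05628621280400477
```

View pics/w7_c220_180.png

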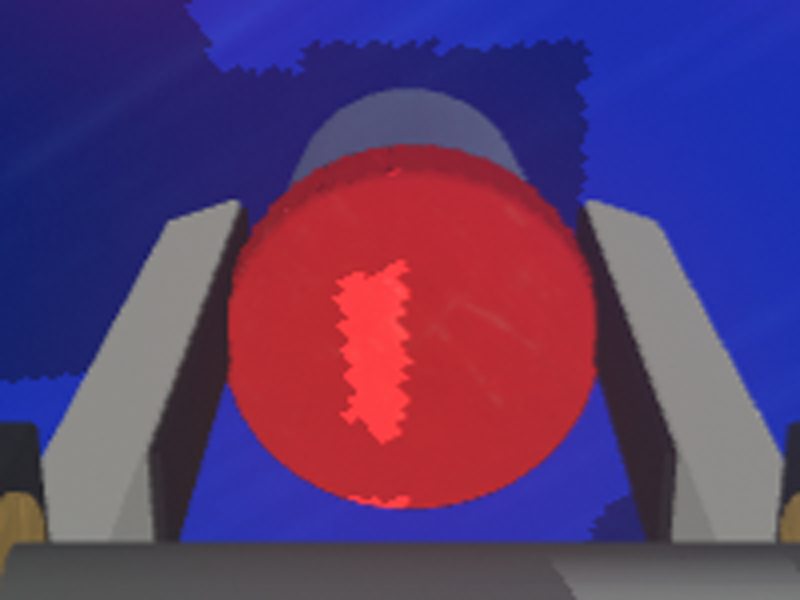

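View pics/s5_c290_120.png

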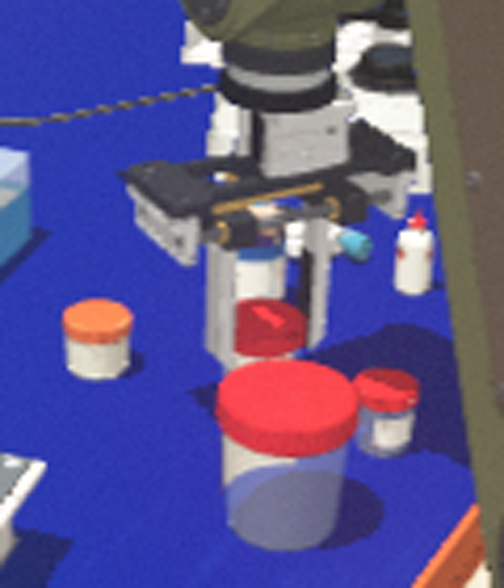

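jog_arm:
  rows: [0,0,0.01,0,0,0,0.5,0,0,0.025,0,0,0,0.5,0,0,0.033,0,0,0,0.5,0,0,0.035,0,0,0,0.5,0,0,0.035,0,0,0,0.5,0,0,0.035,0,0,0,0.5,0,0,0.025,0,0,0,0.5,0,0,0,0,0,0,0.5]

```text
time_s: 13.92
ee_pos: [0.4446, -0.1986, 0.2462]
eef_rot: [0.083, 1.563, -0.498]
force: [-0.6, -0.0, 0.4]
grip_width: 0.056
```

```bash
python3 - <<'E'
from h import *
np.set_printoptions(precision=4,suppress=True)
snap('side','s6');o=ctrl.get_obs(); print(o['time_s'],o['ee_pos'],o['force'],o['grip_width'])
crop('s6',240,60,410,260,3)
E
```

```text
13.9667 [ 0.444  -0.1983  0.2431] [ 0.3972 -0.0384 -2.0777] 0.05630085850817362
```

View pics/s6_c240_60.png

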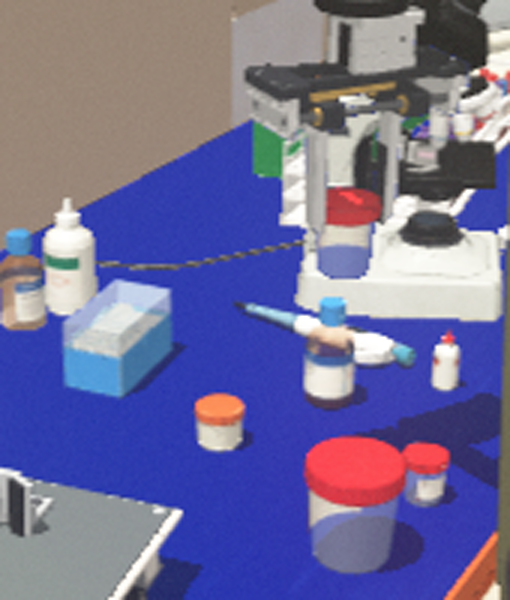

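Cup held upright by its cap. Carry it over the seat, a bit short of the V.

jog_arm:
  rows: [0.0103,0.0267,0,0,0,-3.585,0.5,0.0103,0.0267,0,0,0,-3.585,0.5,0.0103,0.0267,0,0,0,-3.585,0.5,0.0103,0.0267,0,0,0,-3.585,0.5,0.0103,0.0267,0,0,0,-3.585,0.5,0.0103,0.0267,0,0,0,-3.585,0.5,0.0103,0.0267,0,0,0,-3.585,0.5,0.0103,0.0267,0,0,0,-3.585,0.5]

```text
time_s: 14.63
ee_pos: [0.5256, 0.017, 0.2391]
eef_rot: [-2.097, 1.568, 3.102]
force: [0.5, 0.2, -1.2]
grip_width: 0.056
```

jog_arm:
  rows: [0.0103,0.0267,0,0,0,-3.585,0.5,0.0103,0.0267,0,0,0,-3.585,0.5,0.0103,0.0267,0,0,0,-3.585,0.5,0.0103,0.0267,0,0,0,-3.585,0.5,0.0103,0.0267,0,0,0,-3.585,0.5,0,0,0,0,0,0,0.5,0,0,0,0,0,0,0.5]

```text
time_s: 15.22
ee_pos: [0.5768, 0.1499, 0.2385]
eef_rot: [-1.546, 1.568, -2.938]
force: [-0.1, -0.6, -1.5]
grip_width: 0.0567
```

```bash
python3 - <<'E'
from h import *
np.set_printoptions(precision=4,suppress=True)
snap('wrist','w8'); snap('side','s7');o=ctrl.get_obs(); print(o['time_s'],o['ee_pos'],o['force'],o['grip_width'])
crop('s7',130,120,310,310,3.1)
im=load('w8')['p'][:,:,::-1].copy(); im=cv2.resize(im,None,fx=1.25,fy=1.25)
for k,p in dict(knobt=knob(.94,88),hub=sh(90,10,66),seat=sh(-10,-29.5),trip=sh(45,-113,27),c=sh(-132,-137),c2=sh(-132,137),c3=sh(132,-137)).items():
    u,v=proj('w8',p);print(k,u,v); cv2.drawMarker(im,(int(u*1.25),int(v*1.25)),(0,255,255),0,14,1)
cv2.imwrite('pics/ov3.png',im)
E
```

```text
15.3167 [0.5769 0.1485 0.2395] [-0.0681 -1.7445 -0.5283] 0.05660274864604288
knobt 311.27085445199805 53.585039041556016
hub 421.7127148207186 163.51666742003684
seat 322.4340327513764 186.04079986712335
trip 365.9250684215374 255.5267664286792
c 233.98062515250604 261.75100367921294
c2 211.7184773841933 38.91599280777808
c3 425.5403987264189 262.08542202680366
```

View pics/ov3.png

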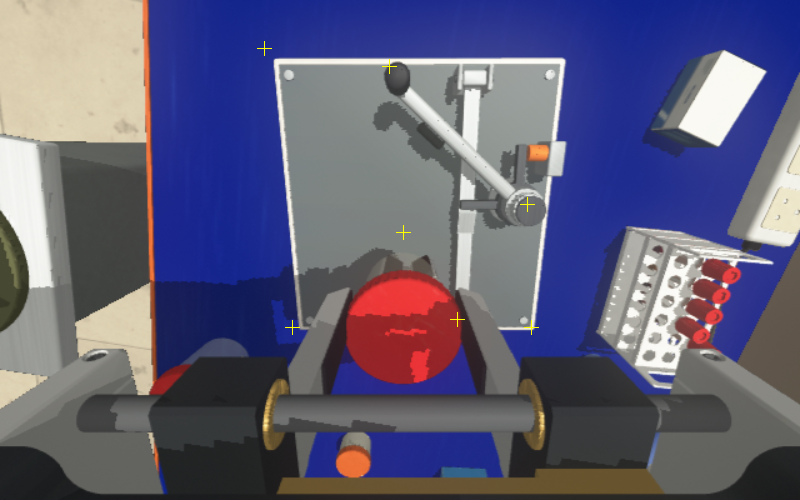

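View pics/s7_c130_120.png

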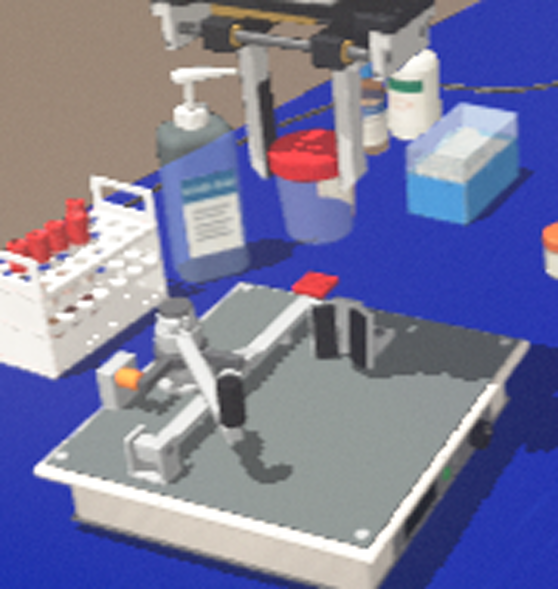

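jog_arm:
  rows: [0,0,-0.025,0,0,0,0.5,0,0,-0.03,0,0,0,0.5,0,0,-0.03,0,0,0,0.5,0,0,-0.02,0,0,0,0.5,0,0,-0.012,0,0,0,0.5,0,0,-0.008,0,0,0,0.5,0,0,0,0,0,0,0.5,0,0,0,0,0,0,0.5]

```text
time_s: 15.98
ee_pos: [0.5774, 0.1486, 0.1155]
eef_rot: [2.739, 1.57, 1.345]
force: [0.8, 2.9, -1.8]
grip_width: 0.056
```

```bash
python3 - <<'E'
from h import *
np.set_printoptions(precision=4,suppress=True)
snap('wrist','w9'); snap('side','s8');o=ctrl.get_obs(); print(o['time_s'],o['ee_pos'],o['force'],o['grip_width'])
crop('s8',170,140,300,270,4.6)
crop('w9',200,30,440,300,2.2)
E
```

```text
16.0833 [0.5774 0.1486 0.1159] [ 1.2603  1.9338 -2.0891] 0.056256077198733115
```

View pics/s8_c170_140.png

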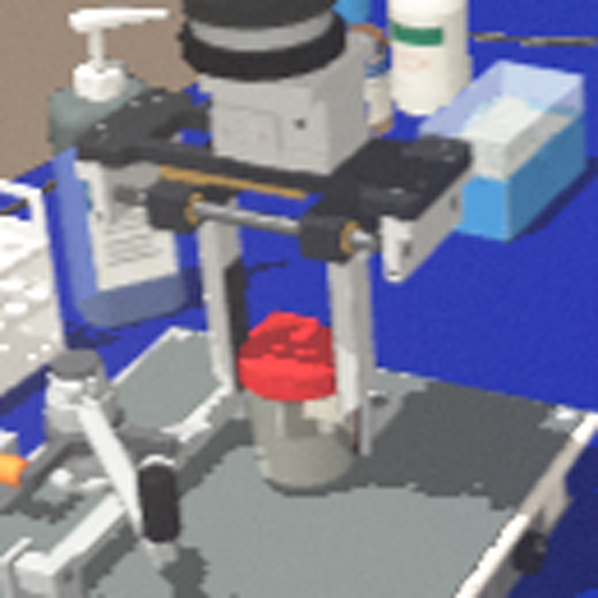

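View pics/w9_c200_30.png

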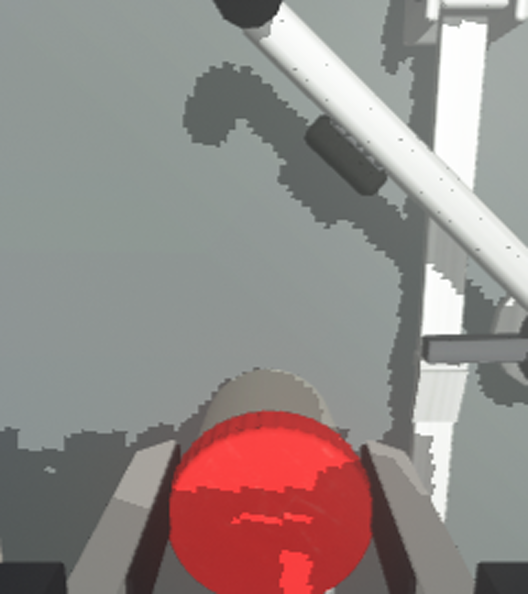

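jog_arm:
  rows: [-0.0002,0.001,0,0,0,0,0.5,0,0,-0.0025,0,0,0,0.5,0,0,0,0,0,0,0.5]

```text
time_s: 16.33
ee_pos: [0.577, 0.1497, 0.1127]
eef_rot: [-0.931, 1.57, -2.325]
force: [-0.0, 0.5, -1.8]
grip_width: 0.0567
```

jog_arm:
  rows: [0,0,0,0,0,0,0.5]

```text
time_s: 16.42
ee_pos: [0.5771, 0.1498, 0.1129]
eef_rot: [-0.916, 1.57, -2.31]
force: [-0.3, 0.3, -0.8]
grip_width: 0.0565
```

Lower until the mat takes it.

jog_arm:
  rows: [0,0,-0.0012,0,0,0,0.5,0,0,0,0,0,0,0.5]

```text
time_s: 16.58
ee_pos: [0.5771, 0.15, 0.1116]
eef_rot: [-0.806, 1.571, -2.2]
force: [0.4, 0.4, -0.3]
grip_width: 0.0562
```

jog_arm:
  rows: [0,0,0,0,0,0,0.5]

```text
time_s: 16.67
ee_pos: [0.5771, 0.15, 0.1117]
eef_rot: [-1.038, 1.571, -2.432]
force: [-0.9, 0.5, -1.2]
grip_width: 0.0563
```

jog_arm:
  rows: [0,0,-0.001,0,0,0,0.5,0,0,0,0,0,0,0.5]

```text
time_s: 16.83
ee_pos: [0.5772, 0.1503, 0.1114]
eef_rot: [2.227, 1.57, 0.834]
force: [-3.9, 1.2, 4.9]
grip_width: 0.0563
```

jog_arm:
  rows: [0,0,0,0,0,0,0.5]

```text
time_s: 16.92
ee_pos: [0.5772, 0.1503, 0.1114]
eef_rot: [2.063, 1.57, 0.67]
force: [-2.4, 1.0, 5.3]
grip_width: 0.0567
```

jog_arm:
  rows: [0,0,0.0006,0,0,0,0.36,0,0,0,0,0,0,0.3,0,0,0,0,0,0,0.25,0,0,0,0,0,0,0.2,0,0,0,0,0,0,0.2]

```text
time_s: 17.33
ee_pos: [0.5772, 0.15, 0.1113]
eef_rot: [-1.231, 1.571, -2.625]
force: [0.8, -0.1, 1.4]
grip_width: 0.0748
```

```bash
python3 - <<'E'
from h import *
np.set_printoptions(precision=4,suppress=True)
snap('wrist','w10'); snap('side','s9');o=ctrl.get_obs(); print(o['time_s'],o['ee_pos'],o['force'],o['grip_width'])
crop('s9',170,140,300,270,4.6)
crop('w10',200,30,440,300,2.2)
E
```

```text
17.4333 [0.5772 0.15   0.1113] [-0.0313  0.44   -0.0235] 0.07498777046119348
```

View pics/s9_c170_140.png

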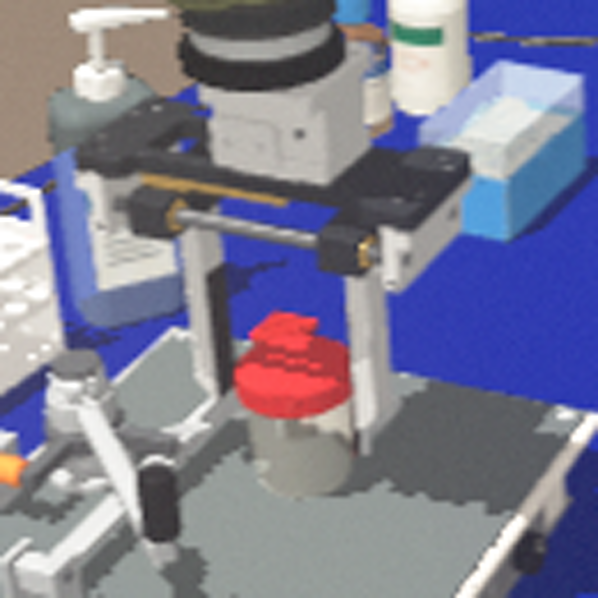

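View pics/w10_c200_30.png

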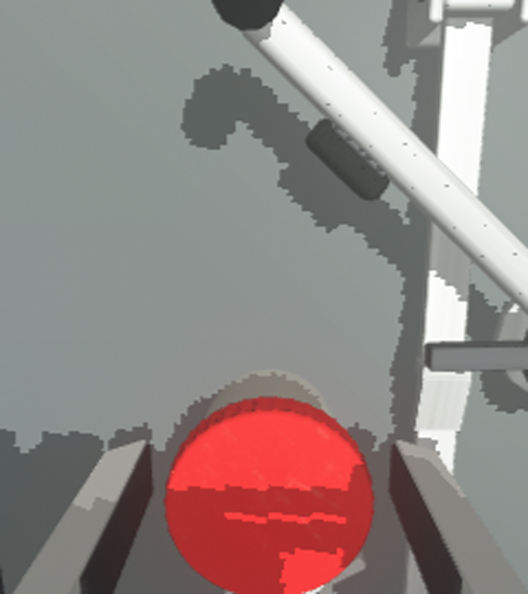

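jog_arm:
  rows: [0,0,0.005,0,0,0,0.2,0,0,0.015,0,0,0,0.2,0,0,0.03,0,0,0,0.2,0,0,0.035,0,0,0,0.2,0,0,0.035,0,0,0,0.2,0,0,0,0,0,0,0.2,0,0,0,0,0,0,0.2]

```text
time_s: 18.02
ee_pos: [0.5778, 0.1502, 0.2335]
eef_rot: [1.57, 1.567, 0.177]
force: [0.0, -0.2, -0.2]
grip_width: 0.0751
```

```bash
python3 - <<'E'
from h import *
np.set_printoptions(precision=4,suppress=True)
S['c']=np.array([.5825,.176])
snap('wrist','w11'); snap('side','s10');o=ctrl.get_obs(); print(o['time_s'],o['ee_pos'],o['force'],o['grip_width'])
crop('s10',150,165,300,290,5)
crop('w11',180,30,440,300,2.2)
for k,p in dict(hub=sh(90,10,66),seat66=sh(-10,-29.5,66),trip=sh(45,-113,27)).items(): print(k,(proj('w11',p)-[180,30])*2.2,(proj('s10',p)-[150,165])*5)
E
```

```text
18.1167 [0.5768 0.15   0.2305] [-0.3006  1.2666 -1.3178] 0.07535790170039867
hub [532.5623 302.0411] [183.9538 268.8598]
seat66 [311.3556 386.0659] [421.5585 266.9865]
trip [408.6025 505.0627] [411.2716 231.1398]
```

View pics/s10_c150_165.png

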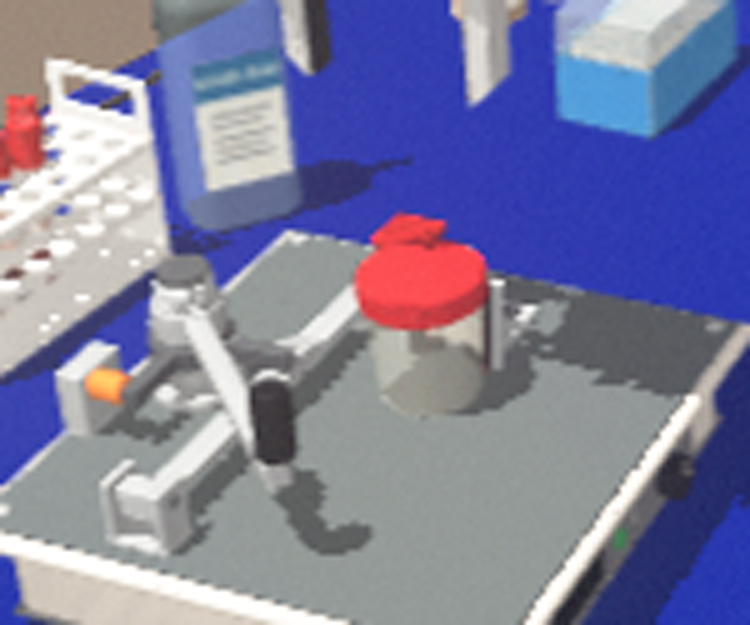

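View pics/w11_c180_30.png

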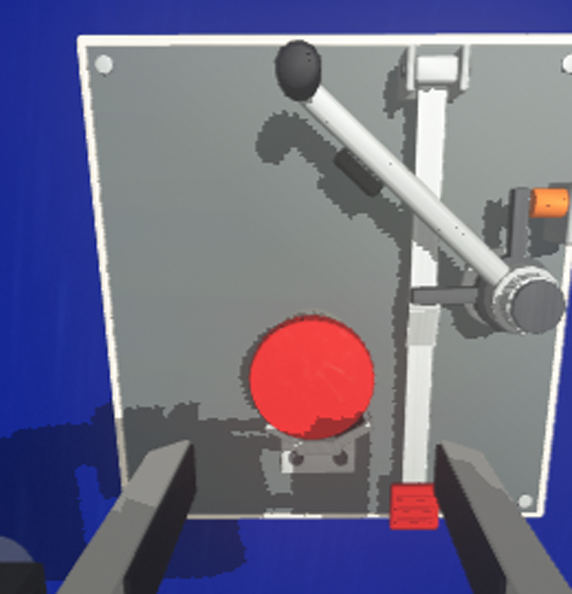

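jog_arm:
  rows: [0.0142,-0.0154,0,0,0,0,1,0.0142,-0.0154,0,0,0,0,1,0.0142,-0.0154,0,0,0,0,1,0.0142,-0.0154,0,0,0,0,1,0.0142,-0.0154,0,0,0,0,1,0,0,-0.02,0,0,0,1,0,0,-0.03,0,0,0,1,0,0,-0.03,0,0,0,1]

```text
time_s: 18.78
ee_pos: [0.6478, 0.0726, 0.149]
eef_rot: [-1.685, 1.57, -3.079]
force: [0.4, -0.3, -0.5]
grip_width: 0.0252
```

jog_arm:
  rows: [0,0,-0.02,0,0,0,1,0,0,-0.01,0,0,0,1,0,0,-0.012,0,0,0,1,0,0,0,0,0,0,1,0,0,0,0,0,0,1]

```text
time_s: 19.2
ee_pos: [0.6483, 0.0731, 0.1095]
eef_rot: [-1.403, 1.571, -2.797]
force: [0.7, -0.6, 0.2]
grip_width: 0.0002
```

```bash
python3 - <<'E'
from h import *
np.set_printoptions(precision=4,suppress=True)
snap('side','s11');o=ctrl.get_obs(); print(o['time_s'],o['ee_pos'],o['force'],o['grip_width'])
crop('s11',150,100,300,260,4)
snap('wrist','w12')
E
```

```text
19.25 [0.6486 0.0731 0.1104] [0.0564 0.708  0.1995] 0.0009712879631206771
```

View pics/s11_c150_100.png

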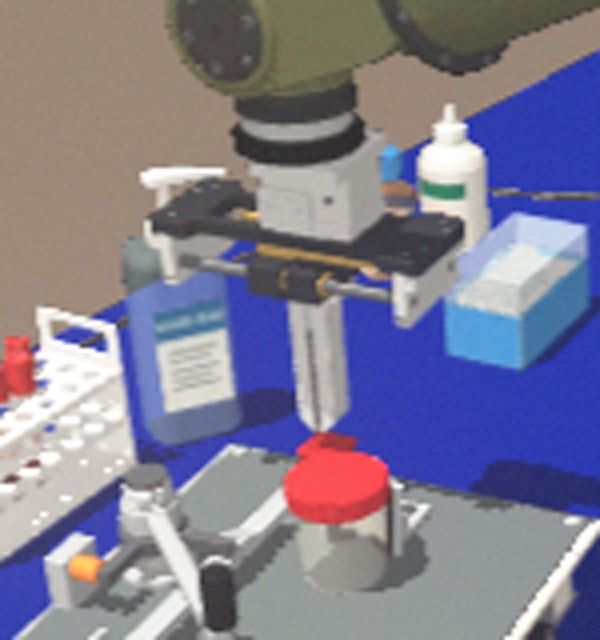

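View pics/w12.png

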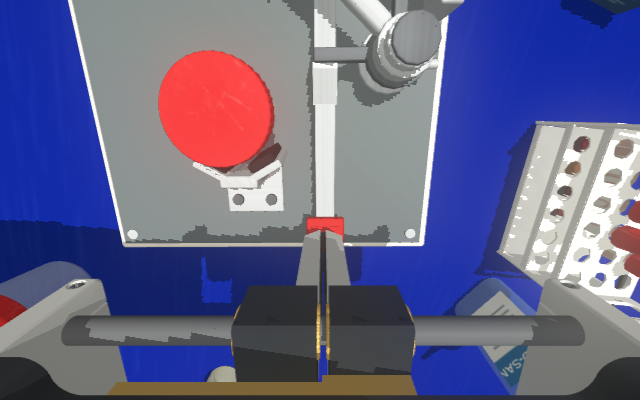

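jog_arm:
  rows: [0,0,-0.012,0,0,0,1,0,0,-0.006,0,0,0,1,0,0,-0.004,0,0,0,1,0,0,0,0,0,0,1]

```text
time_s: 19.63
ee_pos: [0.648, 0.073, 0.0866]
eef_rot: [-1.724, 1.57, -3.117]
force: [-0.2, -0.2, -0.2]
grip_width: 0.0004
```

jog_arm:
  rows: [0,0,-0.003,0,0,0,1,0,0,-0.002,0,0,0,1,0,0,0,0,0,0,1]

```text
time_s: 19.88
ee_pos: [0.648, 0.0732, 0.082]
eef_rot: [-2.01, 1.57, 2.88]
force: [-0.1, 1.7, 3.6]
grip_width: 0.0001
```

```bash
python3 - <<'E'
from h import *
np.set_printoptions(precision=4,suppress=True)
snap('side','s12');o=ctrl.get_obs(); print(o['time_s'],o['ee_pos'],o['force'],o['grip_width'])
crop('s12',150,100,300,260,4)
snap('wrist','w13')
E
```

```text
19.9333 [0.6481 0.0731 0.0823] [0.2475 1.2683 4.2837] 0.0001942309683456155
```

View pics/s12_c150_100.png

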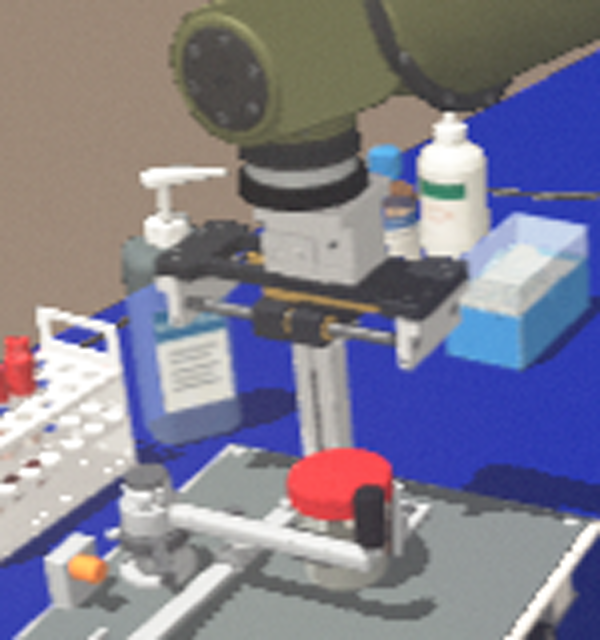

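View pics/w13.png

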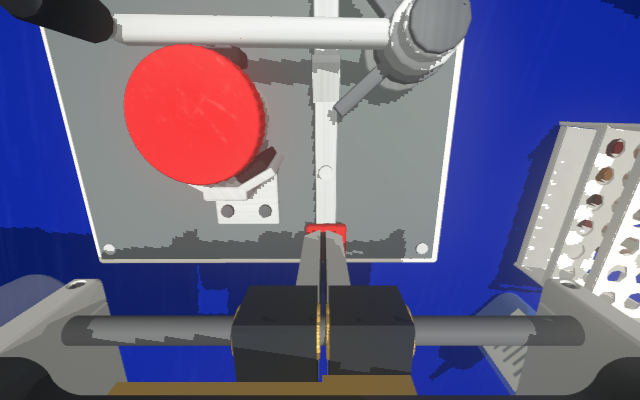

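jog_arm:
  rows: [0,0,0.01,0,0,0,1,0,0,0.03,0,0,0,1,0,0,0.035,0,0,0,1,0,0,0.035,0,0,0,1,0,0,0.035,0,0,0,1,0,0,0.01,0,0,0,1,0,0,0,0,0,0,1,0,0,0,0,0,0,1]

```text
time_s: 20.65
ee_pos: [0.6479, 0.073, 0.2368]
eef_rot: [-1.514, 1.57, -2.908]
force: [-1.1, 0.0, -0.9]
grip_width: 0.0005
```

```bash
python3 - <<'E'
from h import *
np.set_printoptions(precision=4,suppress=True)
S['c']=np.array([.5825,.176])
snap('wrist','w14'); snap('side','s13');o=ctrl.get_obs(); print(o['time_s'],o['ee_pos'],o['force'],o['grip_width'])
crop('s13',150,165,300,290,5)
cv2.imwrite('pics/w14b.png',cv2.resize(cv2.imread('pics/w14.png'),None,fx=1.25,fy=1.25))
for k,p in dict(hub=sh(90,10,66),seat66=sh(-10,-29.5,66),k2=knob(.2,88),k1=knob(.1,88),k3=knob(.3,88),trip=sh(45,-113,27)).items(): print(k,proj('w14',p)*1.25,(proj('s13',p)-[150,165])*5)
E
```

```text
20.75 [0.6475 0.073  0.2352] [ 0.4883  0.3431 -0.3423] 0.0003872897311869696
hub [463.0338  88.5926] [183.9538 268.8598]
seat66 [329.5584 145.249 ] [421.5585 266.9865]
k2 [252.9478  88.7299] [468.7599 284.4322]
k1 [257.0361 111.7001] [482.2355 267.545 ]
k3 [250.8962  64.8937] [451.8965 301.1217]
trip [402.1258 238.1545] [411.2716 231.1398]
```

View pics/s13_c150_165.png

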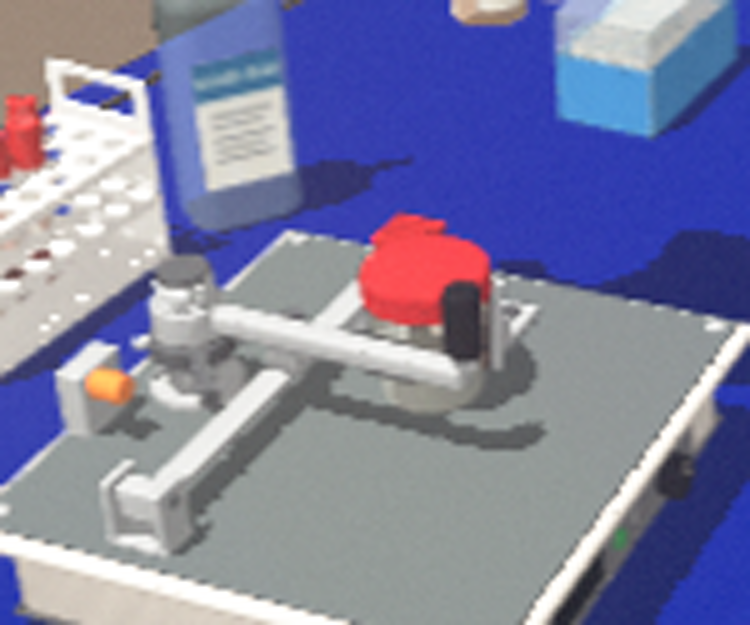

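View pics/w14b.png

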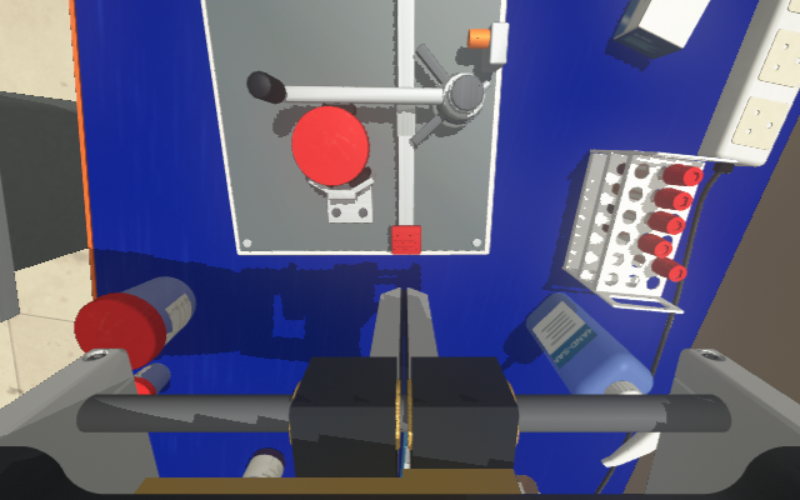

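```bash
python3 - <<'E'
from h import *
np.set_printoptions(precision=4,suppress=True)
a=cv2.resize(load('s10')['p'][200:260,215:265,::-1],None,fx=8,fy=8,interpolation=cv2.INTER_CUBIC)
b=cv2.resize(load('s13')['p'][200:260,215:265,::-1],None,fx=8,fy=8,interpolation=cv2.INTER_CUBIC)
cv2.imwrite('pics/cmp.png',np.hstack([a,b]))
# cap top plane fit from depth
for f in('s10','s13','w11','w14'):
    L=load(f);p=L['p'].astype(int);d=L['d'];K,E=L['K'],L['E']
    m=(p[:,:,0]>120)&(p[:,:,1]<90)&(p[:,:,2]<90)&(d>0)
    v,u=np.nonzero(m); z=d[v,u]
    P=(E@np.c_[(u-K[0,2])/K[0,0]*z,(v-K[1,2])/K[1,1]*z,z,np.ones(len(z))].T)[:3].T
    P=P[(np.hypot(P[:,0]-.577,P[:,1]-.15)<.04)&(P[:,2]>.126)&(P[:,2]<.142)]
    A=np.c_[P[:,:2]-P[:,:2].mean(0),np.ones(len(P))]; c,*_=np.linalg.lstsq(A,P[:,2],rcond=None)
    for _ in range(5):
        r=P[:,2]-A@c; k=abs(r)<.003; c,*_=np.linalg.lstsq(A[k],P[k,2],rcond=None)
    print(f,len(P),k.sum(),P[k].mean(0),'slope',c[:2],'ctr',(P[k].max(0)+P[k].min(0))/2)
E
```

```text
s10 338 287 [0.5755 0.1509 0.1343] slope [ 0.0067 -0.006 ] ctr [0.577  0.1502 0.1342]
s13 293 251 [0.5785 0.1467 0.1346] slope [0.0002 0.001 ] ctr [0.5777 0.147  0.1346]
w11 2464 2430 [0.5769 0.1486 0.1335] slope [-0.0025 -0.005 ] ctr [0.577  0.1478 0.1332]
w14 3089 3067 [0.5778 0.145  0.1337] slope [0.0023 0.0095] ctr [0.5777 0.1444 0.1336]
```

View pics/cmp.png

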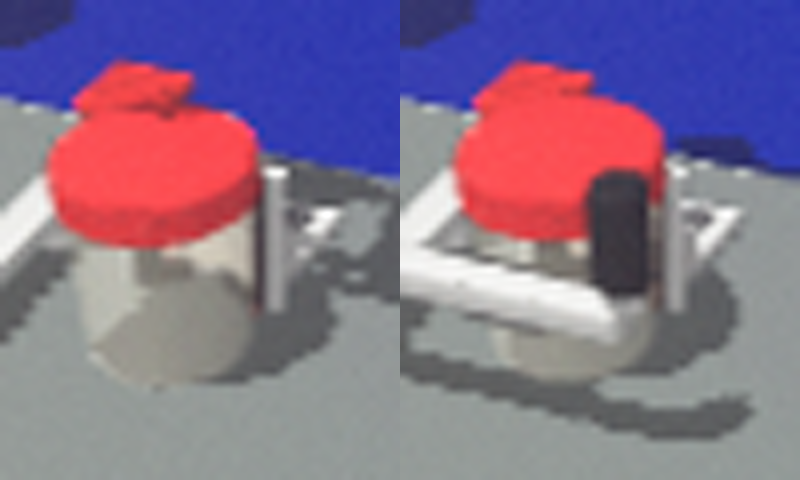

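```bash
python3 - <<'E'
from station import ctrl
print(ctrl.get_obs()['force']); print(ctrl.hand_in())
E
```

```text
[ 0.48827741  0.34313793 -0.34228678]
the job is handed in; nothing more can be done
None
```

The red-capped cup is standing in the shaker's cradle with the clamp arm shut on it, and the job is handed in at about 21 s of the 72 s allowed.

**Cocking the arm:** I pushed the knob back in small steps. The push reading fell from about 8–9 N to 5 N at roughly 0.94 rad. One more 1.4 mm step read only about 6 N, well short of the backstop's limit. Backing off took the force to zero, and the arm stayed cocked in the camera views.

**Placing the cup:** I gripped the middle-sized cup by its cap and set it down about 4 mm short of the seat. While it was still held, it touched the cheeks and tilted slightly in the grip. It stood level once I let go.

**Tripping:** I pressed the lever until the tool was about 13 mm below the pad's stated height, reading about 4 N. The arm snapped shut and pushed the cup home, and I lifted the gripper clear.

**Last checks:**
- **Cup:** It leans under 0.01 rad and its cap top is at the right height. The wrist camera puts it within 1 mm of the estimated seat.
- **Clamp arm:** It is shut at about 0.24 rad, read by eye from the image.
- **Robot:** It touches nothing and the force reading is within noise.
- **Other bench items:** I did no final position check on the tub, bottle and dropper. No move went near them.

**What disagreed:** The side and wrist cameras differed by about 3 mm in y. I went mostly by the wrist camera, because it matched where the grasp found the cup. The platform's edges also measured about 3% smaller than stated, so I fitted the shaker to the hub, knob and trip pad instead.

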